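# Pull out the board stand's leg to its stop and squeeze the cam shut

### The arm

A 6-joint arm with a two-finger parallel gripper is mounted at the origin on the work surface. World frame = base frame: x ahead of the robot, y to its left, z up, the work surface at z = 0. Lengths are in mm, angles in rad, forces in N, time in s.
With the tool pointing down it reaches from about 400 to 825 mm from the base axis. Payload 7 kg.
Tool frame: the origin (TCP) lies at the very end of the fingers, on their centre line; the grasp point (between the pads) lies 19 mm behind it (bot.grip_point_offset is the distance from the TCP to the grasp point, in mm); z points along the fingers, y is the direction in which the jaws open and shut (so a half turn about z gives the same grasp; the last joint's range is limited). The gripper opens to 88 mm and grips with 3 to 60 N. Pads are 19 mm wide; open, the fingers measure 130 mm over their backs; the gripper's body (78 mm by 193 mm) begins 47 mm behind the grasp point.
Start: joints at [1.391, 0.359, 0.012, 0, -1.224, -0.288], TCP at [304.378, 602.453, 226.561] pointing down, gripper open.
Joint ranges: [-3.07, 3.07], [-1.43, 2.12], [-1.02, 1.25], [-3.03, 1.67], [-3.05, -0], [-3.03, 3.03]. Speed limits (rad/s): [2.39, 2.39, 3.01, 3.14, 3.14, 3.14].

### API

Orientations are given as a rotation vector (axis times angle).
In Python, from plant import get_obs, vision, bot gives the robot as it stands.
- The arm moves only by the shell command python3 -m creep 'ROWS' [FORCE]. ROWS is JSON, a list of rows, each a list of 5 numbers: the opening, from -1 (shut) to 1 (fully open), then the shift along the tool's x, y, z in m, then the turn about the tool's z in degrees. In form: [[hand, tx, ty, tz, yaw], ...]. A call has 1 to 12 rows; each row is the pose to reach, as a shift and turn from the pose commanded when the call began, along the tool's axes at that moment; what a row does not reach only later rows make up. A row lasts 1/8 s, in which the tool goes at most 62.5 mm and 10.7 degrees, less where a joint would pass 70% of its speed; a pose out of reach is approached as far as the arm can. A call with a gripper value outside its range is refused whole. The fingers move at their own pace and stop on an object; FORCE is the grip in N (left out, the last holds). Time passes only in rows, so rows that repeat a pose let the fingers close. It gives the time, the measured TCP pose, the force and the opening at its end, in the units of the state.
- get_obs(): the state, without advancing time (a new reading comes with each control period).
- vision.get_image(name): name is "scene" or "top" or "wrist"; returns (picture, depth): 384x512x3 uint8, blue, green, red; 384x512 float32, mm along the optical axis (not along the pixel's ray), 0 where there is no reading.
- vision.camera_info(name): a dict with "fx", "fy", "cx", "cy" (pixels), "world_from_camera" (4x4, takes a point from camera to world coordinates). Camera axes: x right, y up, looking along -z (the intrinsics and any distortion apply to the point x, -y, -z); pixel columns grow to the right and rows downward; lengths in mm; the calibration is good to about 2 mm. The wrist camera is an equidistant fisheye: a pixel r from the principal point sees the ray r / f radians off the axis. A picture is of the moment at which its call begins: read the wrist's pose just before it. camera_info takes no time and is no camera call; for the wrist camera it gives the pose at the moment of the call.
- bot.sign_off(): hands the job in, once; it reports no verdict.
The state is a dict: "clock": time; "joint_pos": joint angles; "joint_vel": joint speeds; "tau": joint torques, N m; "tool_pos": TCP position; "tool_rot": TCP orientation; "wrist_force": force on the tool from outside, world axes, zero at the start; "wrist_torque": the same for the moment, N m; "finger_gap": finger opening in mm.
Only numpy, scipy, OpenCV 4.12 (cv2) and the standard library are available. Lean on these libraries where they do the work, as an engineer would, in place of code of your own. Each camera call takes 0.05 s, during which the arm holds its last target.

### The job

Pull the board stand's sliding leg out by its cross plate until you feel its orange lug seat against the red length stop, without ramming it, and with the yellow cam lever still open. Then, keeping the leg out against the stop, squeeze the cam lever fully shut against the fin beside it. Finish while still holding: leg against the stop, fin and shut lever pinched between the fingers; leave the other kitchen things alone.

Things in the scene. Friction and masses are not known exactly. Their poses are not given: they have to be found in the camera images.
- stand: Fixed aluminium stand holding an upright wooden board. Low track 260 mm long, 48 wide, 22 high, along its x axis. Origin on the shelf under the track; +x is the way the leg pulls out; z up. The 210 mm wide, 176 mm high board stands across the track at x = -215 mm; the track ends at x = +60 mm. A closed waffle iron, 104 mm high, stands fixed beyond the board.
- leg (a joint): How far the steel sliding leg is pulled out along the stand's +x, m: 0 fully in (where it starts), never past 0.15. A spring pulls it back with 3 N when in, rising to 4.5 N at 0.12; it runs back if let go, whether the cam is shut or not.
- pinch (a point): Point on the leg where to pinch, 37 mm above the shelf, axes as the stand's. Fixed aluminium fin at y = -16 to -5 mm from it, x = -43 to +7, 20 to 54 mm above the shelf. The shut lever mirrors it at y = +5 to +16: shut pair 32 mm wide, centred here. Open, the lever tip reaches y = +33. Below is a block 32 mm wide; beside it, down to the shelf, is free.
- plate (a point): Centre of the inner (-x) face of the leg's black cross plate, 12 mm along +x from the pinch point. Plate 130 mm wide along y, 8 thick, 4 to 56 mm above the shelf. Open fingers standing behind it, one on each side of the fin and lever, push the leg out.
- fin (a point): The aluminium fin (leg_c3 in the rules), part of the leg and moving with it: 50 mm long along x, 11 thick, 34 high. This point is its centre, 37 mm above the shelf, 18 mm on the -x side of the pinch point and 10 mm to -y.
- cam (a joint): Angle of the yellow cam lever on the leg, rad: 0 shut (parallel to the fin), 0.36 wide open. It turns on an upright pin 44 mm on the -x side of the pinch point, 10 mm to +y, and swings shut towards -y. Lever 51 mm long, 11 thick, 20 to 54 mm above the shelf. Stiff: about 5 N at the pinch point moves it; it stays where left.
- lug_face (a point): Centre of the face of the orange lug on the leg's rear, which looks to +x; lug 26 mm wide, 20 to 42 mm above the shelf. It moves with the leg.
- stop_face (a point): Centre of the red stop's face that the lug meets, axes as the stand's. The stop is a rigid clip over the track at a different length each time, 44 mm high, 56 wide; the leg is at its length mark when the lug face touches this face.
- pitcher: White ceramic pitcher 190 mm high, 120 wide with a handle. Origin at its foot. Leave alone.
- canister: Stainless canister with black knob lid, 104 mm wide, 164 high. Origin at its foot. Leave alone.
- mug: Blue mug 80 mm wide, 90 high. Origin at its foot. Leave alone.
- sugar_jar: Amber jar 70 mm wide, 110 high. Origin at its foot. Leave alone.
- bowl: White bowl 140 mm wide, 60 high. Origin at its foot. Leave alone.
- wood_spoon: Wooden spoon lying on the shelf. Leave alone.
Things that resemble listed ones, but are neither listed nor needed, are in the scene too. Of the things that look like the part that bears stop_face, the middle-sized one is meant.

How it is judged (in metres and radians):
On the way, in this order (a step that is already met when the one before it is completed fails the run):
1. the fingers hold the leg out against the stop (gap under 3 mm) with the cam lever still open (over 0.2 rad) (x of lug_face in the frame of stop_face above -0.003 m and value of joint cam above 0.2 rad and contact force between the fingers and leg above 1 N), for 0.2 s.
2. the fingers have squeezed the cam lever shut (under 0.05 rad) with the leg still against the stop (x of lug_face in the frame of stop_face above -0.003 m and value of joint cam below 0.05 rad and contact force between the fingers and cam above 2 N), for 0.2 s.
At the end, for the whole second after the job is handed in: The fingers still hold: the lug is within 3 mm of the stop, the cam lever is shut to under 0.05 rad, and the fingers press on the lever and on the fin with over 2 N each (all of step 2 and contact force between the fingers and leg_c3 above 2 N); the arm keeps its last pose, push and grip.
It fails at once if the cam lever was more than half shut (under 0.15 rad) while the leg was over 6 mm off the stop (value of joint cam below 0.15 rad and x of lug_face in the frame of stop_face below -0.006 m).
It fails at once if the stop was rammed with over 60 N (contact force between leg and stop above 60 N).
It fails at once if a bystander was moved over 20 mm (distance of any of pitcher, canister, mug, sugar_jar, bowl, wood_spoon from where it was at the start of the episode above 0.02 m).
It also fails if it takes over 38 s, if anything falls off the work surface, if the arm or the gripper's body presses on something with over 40 N, if the wrist force passes 120 N, or if a joint passes its speed limit or range.

## Working session

There is one attempt and no reset: what is moved stays moved. The work goes in short steps, Python scripts to look and compute and a shell command to move; the robot and the scene stay as the last step left them, time stands still between calls to the robot, and variables do not carry over. Pictures are saved under pics/ and viewed, and the job is handed in when it is done.

```bash
ls; mkdir -p pics
python3 - <<'E'
from plant import get_obs, vision, bot
import cv2,numpy as np
print(get_obs()); print(bot.grip_point_offset)
for n in("scene","top","wrist"):
    i=vision.camera_info(n); p,d=vision.get_image(n)
    cv2.imwrite(f"pics/{n}0.png",p); np.savez(f"pics/{n}0.npz",p=p,d=d,W=i["world_from_camera"],k=[i["fx"],i["fy"],i["cx"],i["cy"]]); print(n,{k:np.round(v,3) if not isinstance(v,str) else v for k,v in i.items()})
E
```

```text
pics
{'clock': 0.0, 'joint_pos': array([ 1.39113233e+00,  3.59406937e-01,  1.10560701e-02, -3.78951983e-04,
       -1.22409659e+00, -2.88106409e-01]), 'joint_vel': array([ 6.81653530e-04,  8.28852976e-05, -1.30341391e-03,  2.27634032e-04,
       -4.60223494e-04,  4.59001636e-04]), 'tau': array([ 1.89504637e-03, -5.82719493e+01,  2.93047714e+01,  6.99716493e+00,
        7.00741162e-03, -1.53486058e-04]), 'tool_pos': array([304.14479931, 602.04018153, 225.60331705]), 'tool_rot': array([ 3.05438789e+00, -7.27901898e-01, -4.18067784e-04]), 'wrist_force': array([-0.252207  , -0.37383048,  0.24454821]), 'wrist_torque': array([ 0.00523882,  0.00254848, -0.07145696]), 'finger_gap': 87.50202239779271}
18.8
scene {'fx': np.float64(440.663), 'fy': np.float64(440.663), 'cx': np.float64(260.424), 'cy': np.float64(191.296), 'world_from_camera': array([[ 5.910000e-01, -4.720000e-01,  6.540000e-01,  1.479562e+03],
       [ 8.070000e-01,  3.680000e-01, -4.630000e-01, -6.897810e+02],
       [-2.200000e-02,  8.010000e-01,  5.980000e-01,  8.588520e+02],
       [ 0.000000e+00,  0.000000e+00,  0.000000e+00,  1.000000e+00]])}
top {'fx': np.float64(368.348), 'fy': np.float64(368.348), 'cx': np.float64(251.38), 'cy': np.float64(189.881), 'world_from_camera': array([[ 2.60000e-02,  9.97000e-01, -7.90000e-02,  5.08439e+02],
       [-1.00000e+00,  2.50000e-02, -1.80000e-02, -8.04140e+01],
       [-1.60000e-02,  7.90000e-02,  9.97000e-01,  9.62966e+02],
       [ 0.00000e+00,  0.00000e+00,  0.00000e+00,  1.00000e+00]])}
wrist {'fx': np.float64(297.319), 'fy': np.float64(297.319), 'cx': np.float64(259.481), 'cy': np.float64(193.042), 'world_from_camera': array([[-4.51000e-01,  8.64000e-01,  2.24000e-01,  3.63948e+02],
       [-8.93000e-01, -4.37000e-01, -1.12000e-01,  5.73181e+02],
       [ 1.00000e-03, -2.50000e-01,  9.68000e-01,  3.83507e+02],
       [ 0.00000e+00,  0.00000e+00,  0.00000e+00,  1.00000e+00]])}
```

View pics/scene0.png

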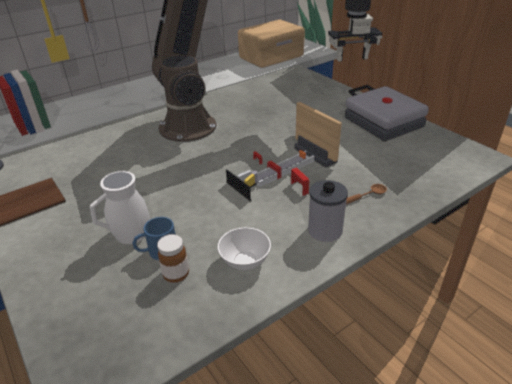

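View pics/top0.png

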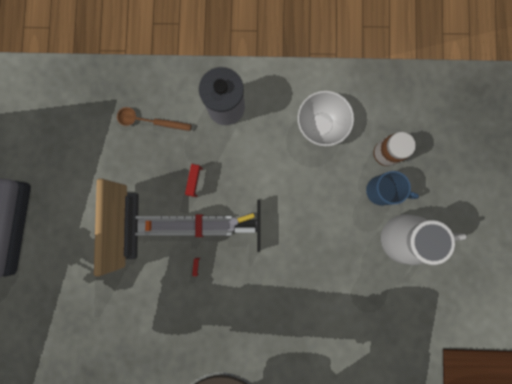

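View pics/wrist0.png

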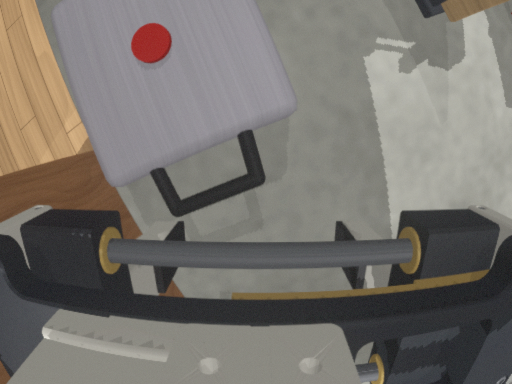

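The top view shows the stand running right in the image, which is world -y. The board is at column 110, the orange lug at (148,226), the on-track middle-sized red stop at (199,225), the yellow lever at (245,218) and the black plate at (259,225). The red decoys are at (193,180) and (195,266). I'll measure these next.

```bash
cat > h.py <<'E'
import numpy as np,cv2
def load(n):
    z=np.load(f"pics/{n}.npz"); return z["p"],z["d"],z["W"],z["k"]
def pts(u,v,d,W,k):
    fx,fy,cx,cy=k
    c=np.stack([(u-cx)/fx*d,-(v-cy)/fy*d,-d,np.ones_like(d)],-1)
    return (c@W.T)[...,:3]
def cloud(n):
    p,d,W,k=load(n); v,u=np.mgrid[:384,:512]; return p,d,pts(u.astype(float),v.astype(float),d.astype(float),W,k)
E
python3 - <<'E'
from h import *
for n in("top0","scene0"):
    p,d,X=cloud(n); hsv=cv2.cvtColor(p,cv2.COLOR_BGR2HSV); H,S,V=cv2.split(hsv); ok=d>0
    near=(X[...,0]>250)&(X[...,0]<650)&(X[...,1]<350)&(X[...,1]>-250)&ok
    for nm,m in dict(red=((H<5)|(H>174))&(S>150)&(V>60),orange=(H>=5)&(H<16)&(S>160)&(V>60),yellow=(H>20)&(H<32)&(S>150)&(V>80),black=(V<35)&(X[...,2]>25)&(X[...,2]<65)).items():
        m=(m&near).astype(np.uint8); c,l,st,ce=cv2.connectedComponentsWithStats(m)
        for i in range(1,c):
            if st[i,4]>=12:
                q=X[l==i]; print(n,nm,st[i].tolist(),np.percentile(q,2,axis=0).round(1),np.percentile(q,98,axis=0).round(1),np.median(q,0).round(1))
    for k,(a,b,c_,e) in {"top0":{"z":(170,280,110,290)},"scene0":{"z":(120,210,210,350)}}[n].items():
        cv2.imwrite(f"pics/{n}_{k}.png",cv2.resize(p[a:b,c_:e],None,fx=4.2,fy=4.2,interpolation=cv2.INTER_CUBIC))
E
```

```text
top0 red [186, 165, 14, 31, 257] [565.9  70.2  55.2] [636.1  97.3  62.6] [600.7  83.5  59.3]
top0 red [196, 215, 5, 21, 101] [465.4  61.3  41.7] [514.9  72.4  47. ] [489.9  66.9  44.2]
top0 red [193, 259, 5, 16, 57] [367.9  68.   30.3] [404.9  77.4  36.3] [385.5  72.5  32.1]
top0 orange [146, 222, 4, 8, 27] [476.7 190.2  38.8] [494.2 197.7  45.7] [484.1 193.2  41.6]
top0 yellow [239, 214, 15, 8, 57] [502.7 -69.   19.1] [520.3 -35.1  58.5] [510.6 -52.2  55. ]
scene0 red [254, 152, 8, 11, 36] [369.9  65.3   8.1] [412.1  75.8  32. ] [390.4  69.4  27.5]
scene0 red [268, 161, 12, 17, 73] [469.1  56.8  11.2] [523.2  71.5  45.9] [502.8  62.4  38.7]
scene0 red [292, 168, 17, 26, 219] [570.5  66.2   8.4] [647.2  94.   60.6] [616.9  77.5  51.7]
scene0 orange [300, 151, 5, 7, 23] [479.3 190.1  26.8] [504.  196.3  42.3] [492.1 191.9  36. ]
scene0 yellow [247, 175, 7, 8, 20] [510.4 -60.1  28.7] [523.  -34.2  54.1] [516.2 -43.9  50. ]
scene0 black [227, 171, 23, 25, 164] [442.7 -89.9  26.2] [559.8 -83.9  55.3] [504.2 -86.7  40.2]
```

View pics/top0_z.png

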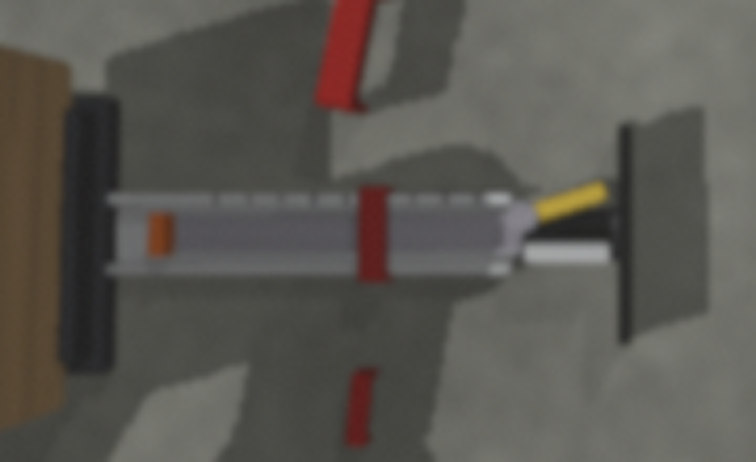

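View pics/scene0_z.png

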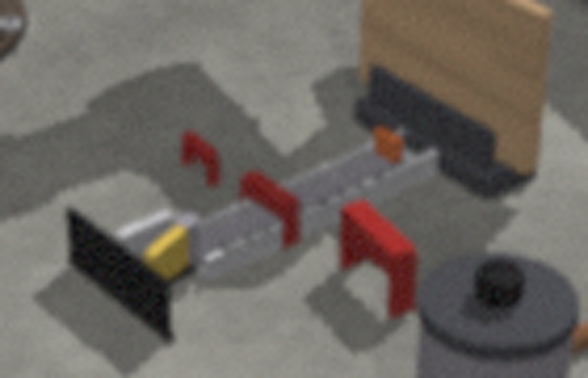

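```bash
cat >> h.py <<'E'
def ray(u,v,z,W,k):
    fx,fy,cx,cy=k
    r=W[:3,:3]@np.array([(u-cx)/fx,-(v-cy)/fy,-1.]); o=W[:3,3]; return o+r*(z-o[2])/r[2]
E
python3 - <<'E'
from h import *
p,d,W,k=load("top0"); g=cv2.cvtColor(p,cv2.COLOR_BGR2GRAY); H,S,V=cv2.split(cv2.cvtColor(p,cv2.COLOR_BGR2HSV))
m=np.zeros_like(g); m[190:260,252:266]=(V[190:260,252:266]<45); c,l,st,ce=cv2.connectedComponentsWithStats(m)
print(st,ce)
print(V[222:230,225:270])
v,u=np.nonzero(m)
P=np.array([ray(a,b,56,W,k) for a,b in zip(u,v)]);r=cv2.minAreaRect(P[:,:2].astype(np.float32)); print("plate",r)
# lug, stop rects
for nm,mm,z,box in(("stop",((H<5)|(H>174))&(S>150),44,(205,245,190,206)),("lug",(H<16)&(S>150),42,(215,236,140,156)),("lever",(H>20)&(H<32)&(S>120),54,(205,235,230,258)),("fin",(V>140)&(S<40),54,(222,236,232,258))):
    a,b,c_,e=box; q=np.zeros_like(g); q[a:b,c_:e]=mm[a:b,c_:e]; v,u=np.nonzero(q)
    P=np.array([ray(x,y,z,W,k) for x,y in zip(u,v)]); print(nm,len(u),cv2.minAreaRect(P[:,:2].astype(np.float32)),P.mean(0))
E
```

```text
[[     0      0    512    384 196570]
 [   257    213      2     19     21]
 [   252    220      4      6     17]] [[255.49994913 191.49394618]
 [257.9047619  222.71428571]
 [253.11764706 222.94117647]]
[[ 91  90  92  98 111 126 134 136 137 137 137 130 115 108 107  94  80  68
   55  45  43  39  39  39  39  40  40  41  39  43  53  60  52  44  47  60
   74  79  80  81  80  81  82  81  81]
 [ 92  91  91  95 106 122 132 135 136 134 130 119  94  73  63  54  45  42
   39  38  38  38  39  39  41  39  40  40  40  43  52  60  52  44  47  59
   73  80  80  80  81  81  81  81  80]
 [ 92  92  92  93 103 119 129 132 131 123 110  94  71  49  40  39  38  38
   38  38  36  37  38  37  38  38  38  37  38  40  50  55  50  43  46  60
   75  79  81  80  80  81  81  81  81]
 [ 92  91  92  91 101 118 125 126 121 104  82  64  50  40  38  39  39  38
   37  36  36  37  36  37  38  37  38  37  36  40  44  50  47  42  47  60
   74  80  80  80  80  81  81  81  80]
 [ 93  92  92  91 101 117 125 124 115  91  65  53  51  51  50  50  49  49
   49  49  48  50  50  49  50  50  49  50  48  46  47  49  46  43  47  61
 
[... 611 characters left out ...]
.3357849121094, -74.63056945800781), (43.98196029663086, 14.720479011535645), 1.4026813507080078)
stop 101 ((490.094482421875, 67.14691162109375), (49.666385650634766, 9.99756908416748), 2.1184372901916504) [489.24308772  66.91017939  44.        ]
lug 36 ((485.5240783691406, 192.72816467285156), (17.5943603515625, 10.055663108825684), 2.738509178161621) [485.75435218 193.29404894  42.        ]
lever 83 ((511.0963134765625, -51.597618103027344), (12.428394317626953, 39.68733596801758), 19.8712100982666) [510.99167419 -50.76363152  54.        ]
fin 56 ((480.99969482421875, -48.102699279785156), (4.8856425285339355, 44.2261848449707), 1.5092257261276245) [481.05460669 -48.50449996  54.        ]
```

```bash
python3 -m creep '[[1,0.04,0.043,-0.03,5],[1,0.08,0.085,-0.03,10],[1,0.12,0.128,-0.03,15],[1,0.157,0.17,-0.03,20],[1,0.196,0.213,-0.03,25],[1,0.235,0.256,-0.03,30],[1,0.275,0.298,-0.03,36],[1,0.314,0.34,-0.03,41],[1,0.353,0.383,-0.03,46],[1,0.392,0.426,-0.01,51],[1,0.431,0.469,0.01,56],[1,0.471,0.511,0.03,61.5]]' 10; python3 -m creep '[[1,0,0,0,0],[1,0,0,0,0]]'
python3 - <<'E'
from plant import get_obs, vision, bot
import cv2,numpy as np
o=get_obs(); print(o['clock'],o['tool_pos'],o['tool_rot'],o['wrist_force'],o['joint_pos'])
for n in("top","wrist"):
    i=vision.camera_info(n); p,d=vision.get_image(n)
    cv2.imwrite(f"pics/{n}1.png",p); np.savez(f"pics/{n}1.npz",p=p,d=d,W=i["world_from_camera"],k=[i["fx"],i["fy"],i["cx"],i["cy"]])
E
```

```text
clock: 1.65
tool_pos: [494.5, -67.9, 196.2]
tool_rot: [-2.25, 2.191, -0.001]
wrist_force: [1.4, 0.9, 0.3]
finger_gap: 87.6
clock: 1.9
tool_pos: [494.2, -66.4, 196.4]
tool_rot: [2.253, -2.189, -0.001]
wrist_force: [0.2, -0.3, 0.1]
finger_gap: 87.8
1.9 [494.19260096 -66.36178537 196.38551787] [ 2.25281324e+00 -2.18888596e+00 -5.33576164e-04] [ 0.19326726 -0.31699678  0.07452984] [ 2.61325534e-01  9.04493211e-02 -4.12618467e-01 -3.33794941e-05
 -1.06834206e+00 -2.32526383e-01]
```

View pics/wrist1.png

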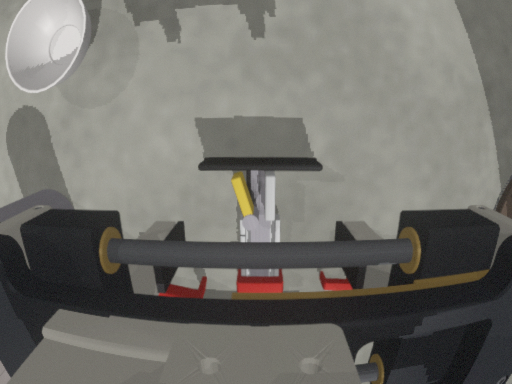

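The wrist view shows the black plate's top edge across row ~165 (columns 200–321), the yellow lever at (242,195) and the white fin at (270,197). The fingers straddle the pair. I'll cast fisheye rays to refine the lateral offset.

```bash
cat >> h.py <<'E'
def fray(u,v,z,W,k):
    f,_,cx,cy=k; a,b=u-cx,v-cy; r=np.hypot(a,b); t=r/f
    c=np.array([np.sin(t)*a/r,-np.sin(t)*b/r,-np.cos(t)]); w=W[:3,:3]@c; o=W[:3,3]; return o+w*(z-o[2])/w[2]
E
python3 - <<'E'
from h import *
p,d,W,k=load("wrist1"); H,S,V=cv2.split(cv2.cvtColor(p,cv2.COLOR_BGR2HSV))
cv2.imwrite("pics/wrist1_z.png",cv2.resize(p[145:235,180:340],None,fx=5,fy=5,interpolation=cv2.INTER_CUBIC))
th=np.deg2rad(-88.3); ex=np.array([np.cos(th),np.sin(th)]); ey=np.array([-ex[1],ex[0]])
T=np.array([494.2,-66.4])
def show(nm,m,z,box):
    a,b,c_,e=box; q=np.zeros_like(V); q[a:b,c_:e]=m[a:b,c_:e]; v,u=np.nonzero(q)
    P=np.array([fray(x,y,z,W,k) for x,y in zip(u,v)])[:,:2]; L=(P-T)@np.array([ex,ey]).T
    r=cv2.minAreaRect(P.astype(np.float32)); print(nm,len(u),r,"local",np.percentile(L,[1,50,99],axis=0).round(1).tolist())
show("plate",V<40,56,(150,175,190,330))
show("lever",(H>20)&(H<32)&(S>120),54,(165,220,225,255))
show("fin",(V>165)&(S<40),54,(172,222,260,278))
show("stop",((H<5)|(H>174))&(S>150),44,(265,292,236,284))
E
```

```text
plate 144 ((489.844482421875, -88.32612609863281), (101.2195053100586, 5.91534423828125), 0.832317054271698) local [[19.3, -54.2], [21.6, -5.9], [24.5, 44.7]]
lever 539 ((511.87127685546875, -52.42147445678711), (13.77065658569336, 46.427032470703125), 18.59596824645996) local [[-35.8, 8.1], [-12.7, 18.3], [8.6, 28.7]]
fin 400 ((481.0567321777344, -47.08014678955078), (11.831201553344727, 48.21294403076172), 2.1225333213806152) local [[-42.6, -15.4], [-19.2, -10.9], [4.4, -6.5]]
stop 689 ((490.63958740234375, 58.37763977050781), (55.372440338134766, 30.238197326660156), 1.7894155979156494) local [[-139.9, -27.2], [-129.4, 0.7], [-115.1, 27.5]]
```

View pics/wrist1_z.png

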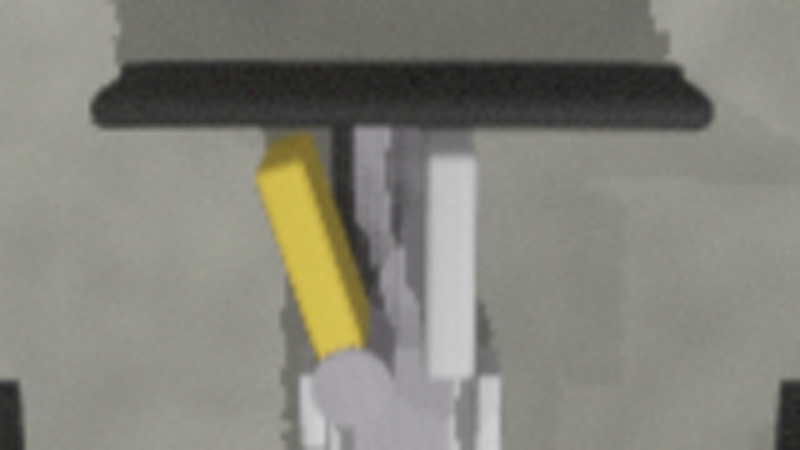

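```bash
python3 -m creep '[[1,-0.005,0,0.04,0],[1,-0.01,0,0.08,0],[1,-0.01,0,0.12,0],[1,-0.01,0,0.15,0],[1,-0.01,0,0.17,0],[1,-0.01,0,0.178,0],[1,-0.01,0,0.178,0],[1,-0.01,0,0.178,0]]'
```

```text
clock: 3.0
tool_pos: [494.8, -55.5, 19.6]
tool_rot: [-2.254, 2.186, -0.002]
wrist_force: [-0.2, -0.5, 0.4]
finger_gap: 87.4
```

```bash
python3 -m creep '[[1,0.005,0,0,0],[1,0.01,0,0,0],[1,0.015,0,0,0],[1,0.02,0,0,0],[1,0.025,0,0,0],[1,0.03,0,0,0],[1,0.03,0,0,0],[1,0.03,0,0,0]]'
python3 - <<'E'
from plant import get_obs, vision
import cv2,numpy as np
o=get_obs(); print(o['wrist_force'],o['wrist_torque'])
p,d=vision.get_image("wrist"); i=vision.camera_info("top"); t,d=vision.get_image("top"); cv2.imwrite("pics/w2.png",p); cv2.imwrite("pics/t2.png",cv2.resize(t[170:280,110:290],None,fx=4.2,fy=4.2))
E
```

```text
clock: 4.0
tool_pos: [495.1, -86.0, 18.6]
tool_rot: [-2.254, 2.188, -0.0]
wrist_force: [1.5, 3.1, 2.4]
finger_gap: 87.8
[1.48272174 3.0917936  2.42492175] [ 1.08387944 -0.11320606 -0.21032594]
```

View pics/w2.png

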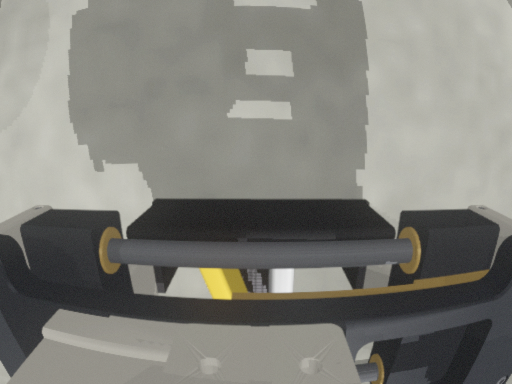

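View pics/t2.png

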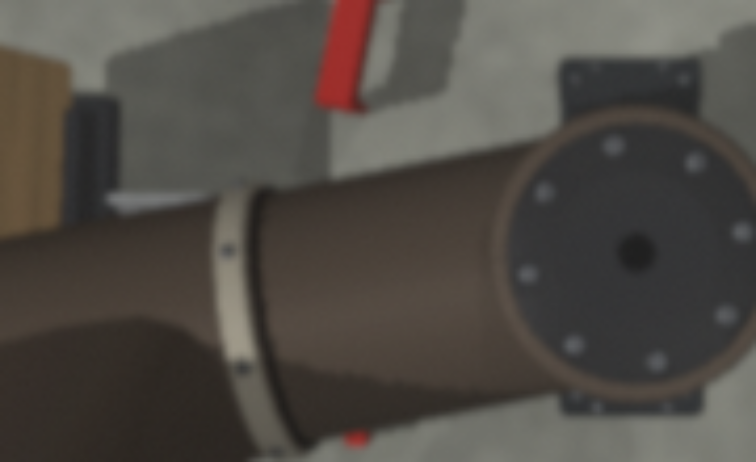

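The fingers are pushing the plate at about 3 N, with the lever still wide open at (222,282). I'll advance quickly to well short of the stop, then creep.

```bash
python3 -m creep '[[1,0.008,0,0,0],[1,0.018,0,0,0],[1,0.028,0,0,0],[1,0.038,0,0,0],[1,0.048,0,0,0],[1,0.056,0,0,0],[1,0.062,0,0,0],[1,0.066,0,0,0],[1,0.068,0,0,0],[1,0.068,0,0,0]]'
python3 - <<'E'
from plant import get_obs, vision
import cv2,numpy as np
print(get_obs()['tool_pos'])
i=vision.camera_info("scene"); t,d=vision.get_image("scene"); cv2.imwrite("pics/s3.png",cv2.resize(t[120:230,190:350],None,fx=5,fy=5))
E
```

```text
clock: 5.35
tool_pos: [496.9, -154.1, 18.6]
tool_rot: [2.254, -2.188, -0.0]
wrist_force: [1.2, 4.5, 2.7]
finger_gap: 87.8
[ 496.90855391 -154.06542211   18.55071405]
```

View pics/s3.png

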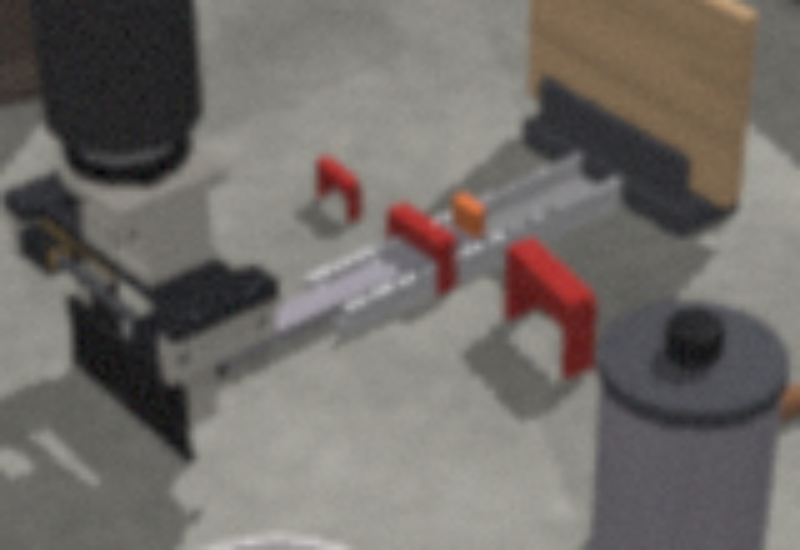

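The lug, at (468,215) in the crop, is roughly 30 mm from the stop at (430,240). Now I creep.

```bash
python3 -m creep '[[1,0.004,0,0,0],[1,0.008,0,0,0],[1,0.012,0,0,0],[1,0.015,0,0,0],[1,0.018,0,0,0],[1,0.018,0,0,0]]'; python3 -m creep '[[1,0.001,0,0,0],[1,0.002,0,0,0],[1,0.003,0,0,0],[1,0.004,0,0,0],[1,0.005,0,0,0],[1,0.005,0,0,0]]'
python3 - <<'E'
from plant import get_obs, vision
import cv2,numpy as np
print(get_obs()['tool_pos'],get_obs()['wrist_force'])
t,d=vision.get_image("scene"); cv2.imwrite("pics/s4.png",cv2.resize(t[150:190,250:310],None,fx=12,fy=12))
E
```

```text
clock: 6.15
tool_pos: [497.4, -172.3, 18.6]
tool_rot: [2.254, -2.188, -0.0]
wrist_force: [0.7, 3.9, 2.8]
finger_gap: 87.9
clock: 6.9
tool_pos: [497.5, -177.1, 18.5]
tool_rot: [2.254, -2.188, -0.0]
wrist_force: [0.9, 4.1, 2.3]
finger_gap: 87.5
[ 497.53457199 -177.09985962   18.52556723] [0.9224033  4.09261453 2.34587474]
```

View pics/s4.png

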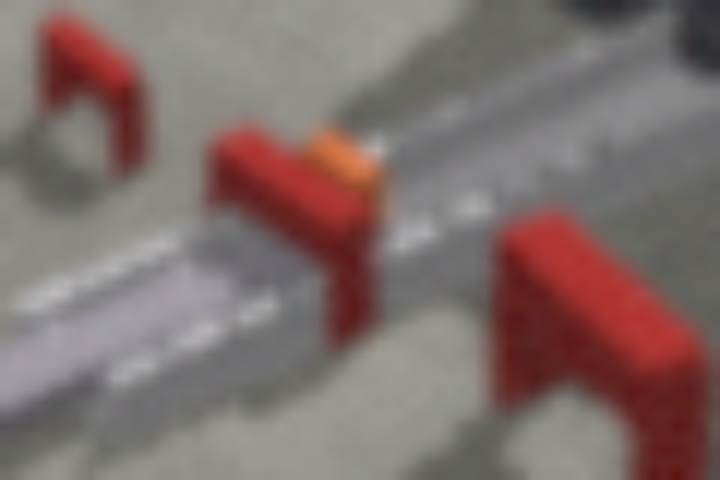

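The lug at (345,160) is a few mm behind the stop. I'll keep feeling forward at 1 mm per row.

```bash
python3 -m creep '[[1,0.001,0,0,0],[1,0.002,0,0,0],[1,0.003,0,0,0],[1,0.004,0,0,0],[1,0.004,0,0,0]]'
```

```text
clock: 7.58
tool_pos: [497.7, -181.1, 18.5]
tool_rot: [2.254, -2.188, -0.0]
wrist_force: [0.8, 3.2, 2.1]
finger_gap: 87.6
```

```bash
python3 -m creep '[[1,0.001,0,0,0],[1,0.002,0,0,0],[1,0.003,0,0,0],[1,0.003,0,0,0]]'
```

```text
clock: 8.07
tool_pos: [497.7, -183.2, 18.5]
tool_rot: [-2.253, 2.189, 0.001]
wrist_force: [-1.5, 10.8, 6.3]
finger_gap: 87.7
```

```bash
python3 -m creep '[[1,0.0005,0,0,0],[1,0.001,0,0,0],[1,0.001,0,0,0],[1,0.001,0,0,0],[1,0.001,0,0,0]]'
python3 - <<'E'
from plant import get_obs, vision
import cv2
print(get_obs()['tool_pos'],get_obs()['wrist_force'],get_obs()['wrist_torque'])
t,d=vision.get_image("scene"); cv2.imwrite("pics/s5.png",cv2.resize(t[150:190,250:310],None,fx=12,fy=12))
t,d=vision.get_image("wrist"); cv2.imwrite("pics/w5.png",t)
E
```

```text
clock: 8.7
tool_pos: [497.8, -183.3, 18.5]
tool_rot: [-2.251, 2.189, 0.002]
wrist_force: [-1.9, 17.9, 6.5]
finger_gap: 87.6
[ 497.77146266 -183.33693153   18.52968008] [-1.88219137 17.88856623  6.50698551] [ 6.26792475  0.89416626 -0.93841323]
```

View pics/s5.png

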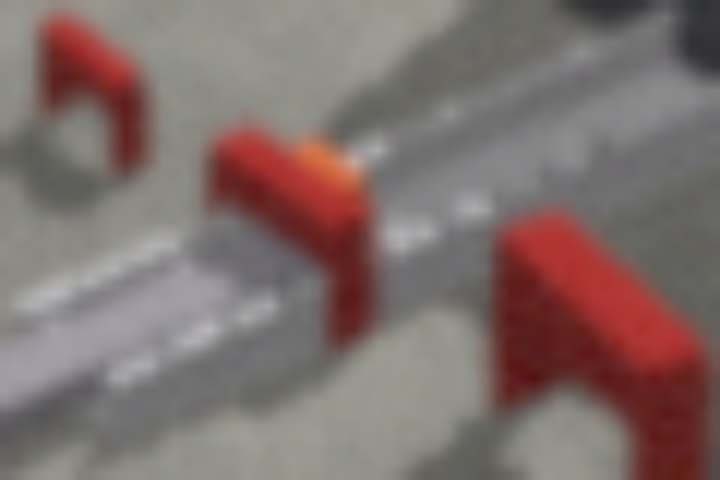

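View pics/w5.png

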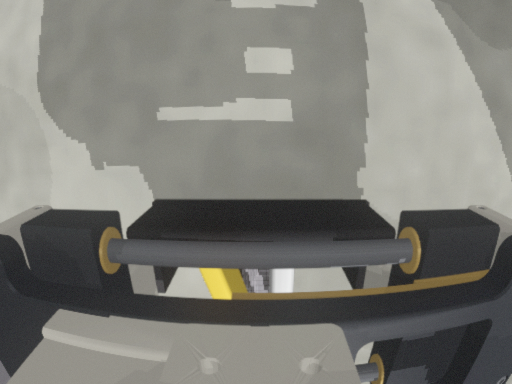

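The lug, at (330,165), is now tight behind the stop. The push has risen to 18 N with no further travel, so the leg is seated. The lever is still open at (222,282), so I squeeze.

```bash
python3 -m creep '[[0.5,0,0,0,0],[0.3,0,0,0,0],[0.1,0,0,0,0],[0,0,0,0,0],[-0.1,0,0,0,0],[-0.2,0,0,0,0],[-0.3,0,0,0,0],[-0.4,0,0,0,0],[-0.5,0,0,0,0],[-0.6,0,0,0,0]]' 25
```

```text
clock: 10.05
tool_pos: [497.3, -183.4, 17.7]
tool_rot: [-2.252, 2.189, 0.003]
wrist_force: [-1.7, 16.8, -0.7]
finger_gap: 31.5
```

```bash
python3 -m creep '[[-1,0,0,0,0],[-1,0,0,0,0],[-1,0,0,0,0],[-1,0,0,0,0]]' 25
python3 - <<'E'
from plant import get_obs, vision
import cv2
for n in("scene","wrist","top"):
    t,d=vision.get_image(n)
    if n=="scene": t=cv2.resize(t[140:230,210:310],None,fx=6,fy=6)
    cv2.imwrite(f"pics/{n}6.png",t)
o=get_obs(); print(o['tool_pos'],o['wrist_force'],o['finger_gap'])
E
```

```text
clock: 10.55
tool_pos: [497.2, -183.4, 17.7]
tool_rot: [-2.252, 2.189, 0.003]
wrist_force: [-1.0, 17.0, -0.0]
finger_gap: 31.5
[ 497.22476681 -183.34546886   17.72591253] [-0.75718562 16.96664238  0.05070401] 31.742968392976135
```

View pics/scene6.png

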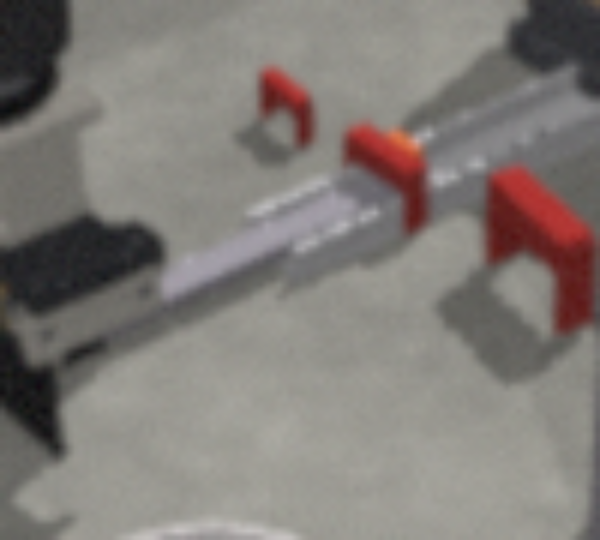

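View pics/wrist6.png

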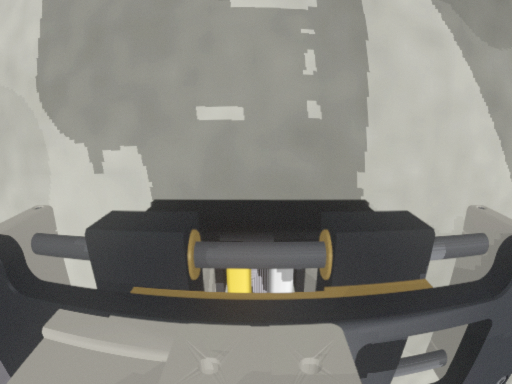

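The gap of 31.6 mm matches the shut pair, the lever at (238,280) is parallel to the fin, and the lug is still at the stop. However, the fingertips at z≈17.7 may also be bearing on the 32 mm block below 20 mm. To make sure the squeeze is on the lever and fin, I'll loosen slightly, lift 8 mm while still pushing, and squeeze again.

```bash
python3 -m creep '[[-0.12,0,0,0,0],[-0.12,0,0,0,0],[-0.12,0,0,-0.003,0],[-0.12,0,0,-0.006,0],[-0.12,0,0,-0.008,0],[-0.12,0,0,-0.008,0]]' 25; python3 -m creep '[[-0.3,0,0,0,0],[-0.5,0,0,0,0],[-0.7,0,0,0,0],[-1,0,0,0,0],[-1,0,0,0,0],[-1,0,0,0,0]]' 25;python3 - <<'E'
from plant import get_obs, vision
import cv2
for n in("scene","wrist","top"):
    t,d=vision.get_image(n)
    if n=="scene": t=cv2.resize(t[140:230,210:310],None,fx=6,fy=6)
    cv2.imwrite(f"pics/{n}7.png",t)
o=get_obs(); print(o['clock'],o['tool_pos'],o['wrist_force'],o['finger_gap'])
E
```

```text
clock: 11.45
tool_pos: [497.4, -183.4, 25.2]
tool_rot: [-2.252, 2.189, 0.003]
wrist_force: [0.6, 15.9, -7.0]
finger_gap: 38.7
clock: 12.2
tool_pos: [497.0, -183.4, 25.3]
tool_rot: [-2.253, 2.189, 0.004]
wrist_force: [0.4, 15.2, -4.5]
finger_gap: 30.9
12.35 [ 496.99802413 -183.38496213   25.26232536] [ 0.22384775 14.90677632 -4.88513001] 31.225619583217593
```

View pics/scene7.png

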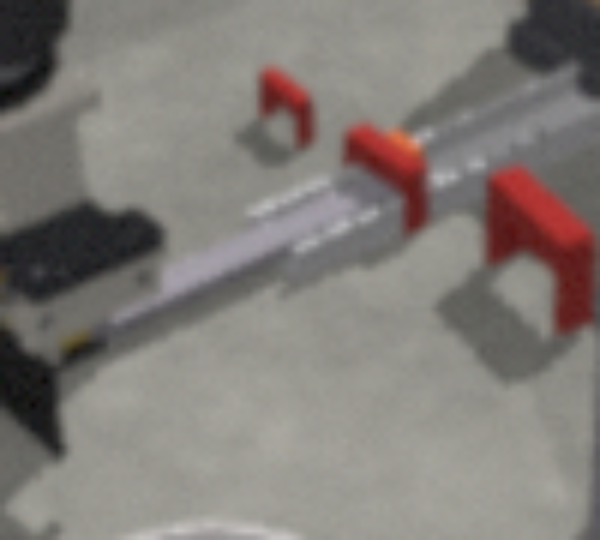

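View pics/wrist7.png

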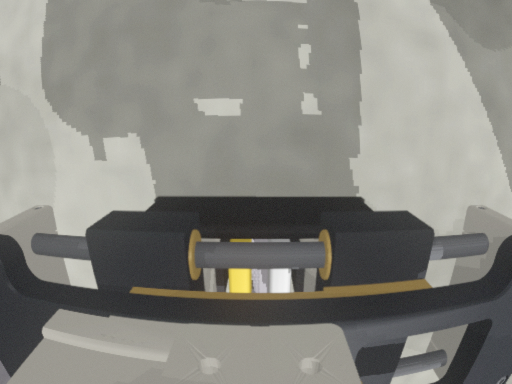

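The lug is still tight behind the stop, and the lever at (240,280) and fin at (280,280) are parallel and pinched. I'll hold briefly and hand in.

```bash
python3 -m creep '[[-1,0,0,0,0],[-1,0,0,0,0],[-1,0,0,0,0],[-1,0,0,0,0]]' 25; python3 -c "
from plant import bot
print(bot.sign_off())"
```

```text
clock: 12.85
tool_pos: [497.0, -183.4, 25.3]
tool_rot: [-2.252, 2.189, 0.004]
wrist_force: [0.4, 15.7, -5.6]
finger_gap: 31.2
the job is handed in; nothing more can be done
None
```

I pulled the leg out by its cross plate with open fingers until the lug seated on the middle-sized red stop. Then I squeezed the cam lever shut against the fin while keeping the push on, and handed in at 12.85 s still holding. The hand-in gave no verdict.

- **Seating:** at creep speed, the push rose from about 3–4 N to 11 N at TCP y ≈ -183 mm. I then raised it to 18 N, with almost no further travel, while the lever was still wide open. That is well under the 60 N ramming limit.
- **Re-grip:** after the first squeeze the fingertips might also have been resting on the block below. I loosened them slightly, raised the hand about 8 mm with the push still on, and squeezed again at 25 N.
- **Last checks:** the leg push was 15.7 N, the TCP was unchanged at y = -183.4 mm, and the finger gap was 31.2 mm against 32 mm nominal for the shut pair. The last scene picture showed the lug tight behind the stop, and the last wrist picture showed the lever parallel to the fin.
- **Not measured:** the separate forces on the lever and on the fin, and the exact cam angle, are inferred from the grip force, the gap and the pictures.
- **Other kitchen things:** I did not touch any of them, but I took no before-and-after position check.

No check failed or disagreed.

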